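# Slide a plaque into the sloped stand and hold the stamp on its mark

### The arm

A 7-joint arm with a two-finger parallel gripper is mounted at the origin on the work surface. World frame = base frame: x ahead of the robot, y to its left, z up, the work surface at z = 0. Lengths are in m, angles in rad, forces in N, time in s.
With the tool pointing down it reaches from about 0.425 to 0.925 m from the base axis. Payload 6.8 kg.
Tool frame: the origin (TCP) lies midway between the tips of the shut fingers; the grasp point (between the pads) lies 19 mm behind it; y points along the fingers, z is the direction in which the jaws open and shut, and the axes are right-handed (so a half turn about y gives the same grasp; the last joint's range is limited). The gripper opens to 85 mm and grips with 20 to 120 N. Pads are 22 mm wide; open, the fingers measure 114 mm over their backs; the gripper's body (76 mm by 85 mm) begins 54 mm behind the grasp point. The pads swing forward as they close: fully open they stand 13 mm farther back than shut.
Start: joints at [-1.35, 0.477, 0.022, 1.555, -0.011, 1.109, -0.083], TCP at [0.218, 0.639, 0.231] pointing down, gripper open.
Joint ranges: [-2.96, 2.96], [-0.34, 2.1], [-1.41, 1.46], [0.24, 2.44], [-1.37, 4.51], [0.17, 1.92], [-2.96, 2.96]. Speed limits (rad/s): [2.39, 2.39, 3.14, 3.14, 3.14, 3.14, 3.14].

### API

Orientations are given as a unit quaternion [w, x, y, z].
In Python, from station import bot gives the robot as it stands. The module is installed in compiled form; this text tells all that it offers.
- The arm moves only by the shell command python3 -m crank 'ROWS' [FORCE]. ROWS is JSON, a list of rows, each an object with "linear": the shift along the tool's x, y, z in m, a list of three; "dr": the turn, a rotation vector about the tool's x, y, z in degrees, a list of three; "hand": the gripper command: -1 is shut, 1 is fully open, values between are in proportion. A call has 1 to 10 rows; each row is the pose to reach, as a shift and turn from the pose commanded when the call began, along the tool's axes at that moment; what a row does not reach only later rows make up. A row lasts 1/12 s, in which the tool goes at most 41.7 mm and 7.16 degrees, less where a joint would pass 70% of its speed; a pose out of reach is approached as far as the arm can. A call with a gripper value outside its range is refused whole. The fingers move at their own pace and stop on an object; FORCE is the grip in N (left out, the last holds). Time passes only in rows, so rows that repeat a pose let the fingers close. It gives the time, the measured TCP pose, the force and the opening at its end, in the units of the state.
- bot.get_obs(): the state, without advancing time (a new reading comes with each control period).
- bot.read_camera(name): name is "scene" or "top" or "wrist"; returns the picture (420x560x3 uint8, blue, green, red); there is no depth.
- bot.camera_params(name): a dict with "K" (3x3 intrinsics, pixels), "k1" (the pictures are not rectified: a ray, as slopes to the right and down, at radius r is drawn at 1 + k1 r^2 times it, then the intrinsics apply), "R" (3x3) and "t" (3): a world point X has camera coordinates R X + t; the wrist camera has in their place "hand_eye" (4x4, takes a point from camera to tool coordinates, whose origin is the TCP and whose axes are the tool frame's). Camera axes: x right, y down, z forward; pixel columns grow to the right and rows downward; lengths in m; the calibration is good to about 2 mm. A picture is of the moment at which its call begins: read the wrist's pose just before it. camera_params takes no time and is no camera call.
- bot.hand_in(): hands the job in, once; it reports no verdict.
Trained networks look in the newest picture that a camera, given by its name, has taken for a name from the list of things; names that differ only in an ending like _2 or _b are one class to them, and where a whole thing is asked for, a point or a joint stands for the part that bears it (a point fixed in the world has none). Each returns a list of dicts, best first, with "score" (0 to 1); they miss things now and then, are a little off and sometimes report something else, mostly with a low value. They report only what shows in the picture. A call takes as long as a camera call. They do not tell look-alikes from the thing itself.
- bot.search_frame(camera, target): "extent" ([left, top, right, bottom] in pixels, round what is visible of it).
- bot.cut_out(camera, target): "pixels" (420x560 bool, what is visible of it) and "extent" ([left, top, right, bottom] in pixels, round what is visible of it).
- bot.place_of(camera, target): "xy" ([column, row] in pixels: a listed point, or the origin of a listed thing).
The state is a dict: "t": time; "q": joint angles; "joint_vel": joint speeds; "joint_torque": joint torques, N m; "eef_pos": TCP position; "tool_rot": TCP orientation; "contact_force": force on the tool from outside, world axes, zero at the start; "torque": the same for the moment, N m; "gripper_width": opening from 0.0 (shut) to 1.0 (fully open).
Only numpy, scipy, OpenCV 4.12 (cv2) and the standard library are available. Lean on these libraries where they do the work, as an engineer would, in place of code of your own. Each camera call takes 0.05 s, during which the arm holds its last target. There are 200 camera calls.

### The job

Slide the rectangular wooden plaque, ringed end first, under the lips of the sloped aluminium case until it is fully home against the end stop, and let go of it. Then take the sprung hand stamp off its ink pad and finish while holding it gently on the ring on the plaque: centred in the ring, square to the sloping face, and pressed with a light force until its spring foot is about halfway in. Keep holding it there, do not ram it, and leave the other things where they are.

Things in the scene. Friction and masses are not known exactly. Their poses are not given: they have to be found in the camera images.
- case: Fixed open-topped aluminium case on a plywood stand, its face sloping 15 degrees, low side towards the robot. Origin: centre of the channel floor, 58 mm above the table. Axes: y level along the channel, from the open mouth to the end stop (the plaque slides in along +y); x across it, uphill; z square out of the slope. Channel 53 mm wide, 70 mm long; rails and lips reach to x = +-36.5 mm
- case_mouth (a point): Centre of the channel floor at its mouth, y = -35 mm in the case. Lips along both sides overhang the channel by 5 mm, undersides 12 mm and tops 16 mm above the floor (43 mm open gap between them). Before the mouth a flared lead-in: cheeks and lips reach out to y = -52 mm and x = +-41 mm, a ramp to y = -62 mm that falls 9 mm below the floor
- case_stop (a point): Centre of the foot of the end stop's face, y = +35 mm in the case; the stop is 16 mm tall and 8 mm thick
- plaque: Loose light wooden plaque lying flat on the table, 50 (x) x 130 (y) x 10 mm (z), 40 to 70 g. Origin: centre of the underside; z up. A thin dark ring is printed near its +y end, a small dark hole near its -y end. When home its axes match those of the case, its +y end touches the stop and 60 mm of its -y end stand out of the channel, to be held by
- plaque_spot (a point): Centre of the dark ring (40 mm outside, 36 mm inside, with a dot) on the plaque's top face, 35 mm from the plaque's centre towards its +y end; z out of the face
- plaque_end (a point): Centre of the plaque's +y end face, 65 mm from the plaque's centre, 5 mm above the underside
- stamp: Loose hand stamp standing upright on the ink pad, 110 mm tall, 120 to 200 g. Origin: centre of the foot's face with the foot out; z up through the handle. Round foot 28 mm wide from 0 to 8 mm, bare stem to 24 mm, round grey housing 34 mm wide to 60 mm, then the square wooden handle 26 x 26 mm (sides along x and y) to 110 mm, to be gripped
- stamp_foot (a joint): How far the stamp's foot is pushed into the housing along its z, m: 0 out, 0.014 fully in. A spring pushes it out: 3 N to start it, plus 0.6 N per mm (about 7 N at half travel)
- stamp_face (a point): Centre of the stamp's foot face; it moves with the foot
- inkpad: Fixed black ink pad, 80 (x) x 110 (y) x 14 mm, origin at the centre of its underside; the stamp stands on its top
- mug: Bystander to leave alone: white ceramic mug, 76 mm wide, 85 mm tall; origin at the centre of its underside
- glue: Bystander to leave alone: white glue bottle, 40 mm wide, 85 mm tall; origin at the centre of its underside
- tape: Bystander to leave alone: roll of tape lying flat, 64 mm wide, 20 mm tall; origin at the centre of its underside
- phone: Bystander to leave alone: black phone lying flat, 72 x 148 x 9 mm; origin at the centre of its underside
- pump: Bystander to leave alone: yellow balloon hand pump lying on its side, 280 mm long, 36 mm tall; origin at the centre of its underside
- disc: Bystander to leave alone: plain round wooden disc lying flat, 84 mm wide, 12 mm tall; origin at the centre of its underside
- stickcup: Bystander to leave alone: grey cup of balloon sticks, 68 mm wide, about 205 mm tall with the sticks; origin at the centre of its underside
Not all that is in view belongs to the job. What is shaped like the stamp but blue is not meant.

How it is judged:
On the way, in this order (a step that is already met when the one before it is completed fails the run):
1. the plaque is fully home in the case and let go (y of plaque_end in the frame of case above 0.032 m and x of plaque_end in the frame of case between -0.004 and 0.004 m and z of plaque_end in the frame of case between 0.002 and 0.0095 m and angle between the y axis of plaque and the y axis of case, either way round below 0.07 rad and angle between the z axis of plaque and the z axis of case, either way round below 0.07 rad and contact force between the fingers and plaque below 0.1 N and linear speed of plaque below 0.02 m/s), for 0.2 s.
2. the stamp is lifted off the ink pad by the gripper (contact force between stamp and inkpad below 0.05 N and contact force between the fingers and stamp above 1 N and distance of stamp from where it was at the start of the episode above 0.03 m), for 0.2 s.
At the end, for the whole second after the job is handed in: Plaque home: end within 3 mm of the stop, between the rails, flat within 4 degrees. Gripper still holding the stamp: foot on the plaque within 5 mm of the ring's centre, within 5.7 degrees of square to the slope, foot in 3 to 11.5 mm, force 3 to 14 N, still, not touching the case (y of plaque_end in the frame of case above 0.032 m and x of plaque_end in the frame of case between -0.004 and 0.004 m and z of plaque_end in the frame of case between 0.002 and 0.0095 m and angle between the y axis of plaque and the y axis of case, either way round below 0.07 rad and angle between the z axis of plaque and the z axis of case, either way round below 0.07 rad and z of stamp_face in the frame of plaque_spot between -0.003 and 0.003 m and distance between stamp_face and plaque_spot below 0.005 m and angle between the z axis of stamp and the z axis of case, either way round below 0.1 rad and angle between stamp's own z axis and vertical below 0.5 rad and value of joint stamp_foot between 0.003 and 0.0115 m and contact force between stamp and plaque between 3 and 14 N and contact force between the fingers and stamp above 1 N and contact force between stamp and case below 0.2 N and contact force between the arm and plaque below 0.2 N and linear speed of stamp below 0.01 m/s); the arm keeps its last pose, push and grip.
It fails at once if the stamp is rammed on the plaque (over 25 N) (contact force between stamp and plaque above 25 N).
It fails at once if a bystander is moved more than 30 mm (distance of any of mug, glue, tape, phone, pump, disc, stickcup from where it was at the start of the episode above 0.03 m).
It also fails if it takes over 54 s, if anything falls off the work surface, if the arm or the gripper's body presses on something with over 40 N, if the wrist force passes 120 N, or if a joint passes its speed limit or range.

## Working session

There is one attempt and no reset: what is moved stays moved. The work goes in short steps, Python scripts to look and compute and a shell command to move; the robot and the scene stay as the last step left them, time stands still between calls to the robot, and variables do not carry over. Pictures are saved under pics/ and viewed, about 8 in all and at most 12, crops included, and the job is handed in when it is done.

```bash
mkdir -p pics; python3 - <<'E'
from station import bot
import cv2
o=bot.get_obs(); print({k:(v if not hasattr(v,'tolist') else v.tolist()) for k,v in o.items()})
for c in ("scene","top"):
    cv2.imwrite(f"pics/{c}0.png",bot.read_camera(c))
    p=bot.camera_params(c); print(c,p)
    for t in ("case","case_mouth","case_stop","plaque","plaque_spot","plaque_end","stamp","inkpad"):
        r=bot.place_of(c,t); print(c,t,[(round(d['score'],2),[round(float(v),1) for v in d['xy']]) for d in r[:3]])
print(bot.camera_params("wrist"))
E
```

```text
{'t': 0.0, 'q': [-1.3501105608617174, 0.4777687203907794, 0.022351610179555715, 1.5564541670645575, -0.011482688950312465, 1.1092806245853872, -0.08309762233513796], 'joint_vel': [-0.00017272041782310973, 0.0014248006630591047, -0.0012672642419908685, 0.0006872414669843952, 0.0006632233255235069, -0.00043080682857020544, 0.0002010195680934556], 'joint_torque': [0.0002824574494297849, -59.64568376541138, 1.6074983775615692, -28.119975328445435, 0.012312022154219449, 0.009326878935098648, -1.4773887073715741e-05], 'eef_pos': [0.21778986807623862, 0.6382808477380238, 0.23034583755805113], 'tool_rot': [-0.6969461899319684, 0.6982026854010747, -0.11576265764289509, 0.11566341484451571], 'contact_force': [-1.2342738188799471, 0.002959097083981943, 0.07165728073797029], 'torque': [-0.0325562199385006, -0.018787564535708654, 0.004004249802113492], 'gripper_width': 1.0015778533988142}
scene {'K': array([[380.37652561,   0.        , 275.13410458],
       [  0.        , 380.37652561, 208.15766129],
       [  0.        ,   0.        ,   1.        ]]), 'k1': 0.008409555430836877, 'R': array([[ 0.
[... 1327 characters left out ...]
0.4, 235.8]), (0.18, [182.0, 236.0])]
top stamp [(0.61, [173.0, 238.2]), (0.59, [174.8, 272.4]), (0.52, [144.6, 235.8])]
top inkpad [(0.71, [181.3, 234.3])]
{'K': array([[327.15760634,   0.        , 276.1352682 ],
       [  0.        , 327.15760634, 208.82079652],
       [  0.        ,   0.        ,   1.        ]]), 'k1': -0.013570807791583182, 'hand_eye': array([[-2.93711064e-04,  9.56040758e-01,  2.93233667e-01,
        -7.42114242e-02],
       [ 6.90690982e-04, -2.93233415e-01,  9.56040630e-01,
        -1.41341202e-01],
       [ 9.99999718e-01,  4.83333560e-04, -5.74202831e-04,
         3.00812376e-04],
       [ 0.00000000e+00,  0.00000000e+00,  0.00000000e+00,
         1.00000000e+00]])}
```

View both.

View pics/scene0.png

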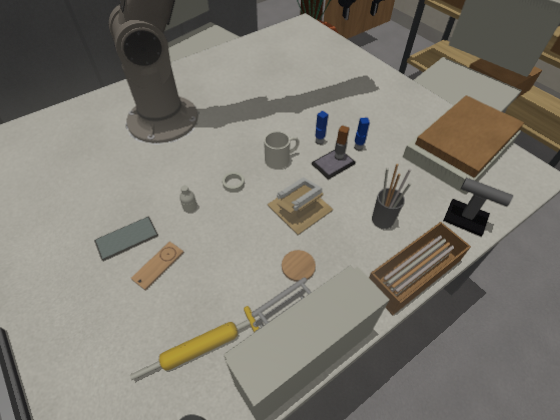

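View pics/top0.png

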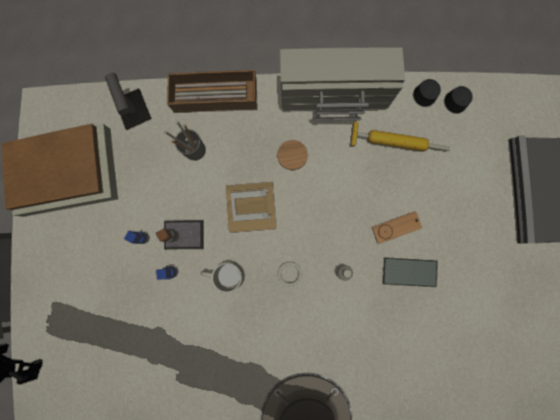

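The top view shows the plaque at (397,228), with its ring at (386,231) and its hole at (417,219). The case is at (251,207) with its mouth to the right, and the ink pad at (183,235). Stamp candidates in the top view are the brown one on the pad at (165,236) and blue ones at (136,237) and (165,272). The brown one is the target: it has a wooden handle and stands on the pad. Next I'll measure positions.

```bash
cat > h.py <<'E'
import numpy as np, cv2
from station import bot
from scipy.spatial.transform import Rotation as R
def tool():
    o=bot.get_obs(); T=np.eye(4); T[:3,:3]=R.from_quat(np.roll(o['tool_rot'],-1)).as_matrix(); T[:3,3]=o['eef_pos']; return T,o
def cam(c,T=None):
    p=bot.camera_params(c)
    if c=='wrist': M=T@p['hand_eye']; Rw=M[:3,:3]; C=M[:3,3]
    else: Rw=p['R'].T; C=-Rw@p['t']
    return p['K'],np.array([p['k1'],0,0,0.]),Rw,C
def ray(cm,xy):
    K,d,Rw,C=cm; u=cv2.undistortPoints(np.array([[xy]],float),K,d)[0,0]; v=Rw@[u[0],u[1],1]; return C,v/np.linalg.norm(v)
def onz(cm,xy,z):
    C,v=ray(cm,xy); return C+v*(z-C[2])/v[2]
def proj(cm,X):
    K,d,Rw,C=cm; X=np.atleast_2d(X); return cv2.projectPoints(X@np.eye(3),cv2.Rodrigues(Rw.T)[0],-Rw.T@C,K,d)[0][:,0]
def tri(rays):
    A=sum(np.eye(3)-np.outer(v,v) for C,v in rays); b=sum((np.eye(3)-np.outer(v,v))@C for C,v in rays)
    X=np.linalg.solve(A,b); return X,[np.linalg.norm(np.cross(v,X-C)) for C,v in rays]
E
python3 - <<'E'
from h import *
np.set_printoptions(precision=4,suppress=True)
s,t=cam('scene'),cam('top')
P={'case':((296.9,193.7),(248.6,204.7)),'mouth':((290.4,198),(262.6,202.1)),'stop':((310.7,187.9),(235,206.4)),'spot':((167,255),(387,227.9)),'end':((173.6,247.5),(370.4,235.8)),'plaque':((158.6,264.7),(393.7,226.2)),'stamp':((335.6,157.2),(173,238.2)),'pad':((332.7,162),(181.3,234.3))}
z={'case':.058,'mouth':.058,'stop':.058,'spot':.01,'end':.005,'plaque':0,'stamp':.014,'pad':0}
for k,(a,b) in P.items(): print(k,*tri([ray(s,a),ray(t,b)]),onz(s,a,z[k]),onz(t,b,z[k]))
im=bot.read_camera('top'); bot.read_camera('scene')
for c in('top','scene'):
  for n in('mug','glue','tape','phone','pump','disc','stickcup'):
    r=bot.place_of(c,n); print(c,n,[(round(d['score'],2),onz(cam(c),d['xy'],0)[:2]) for d in r[:1]])
E
```

```text
case [0.5658 0.136  0.0618] [np.float64(0.004160518061605914), np.float64(0.004160518061605937)] [0.5616 0.1342 0.058 ] [0.5684 0.1399 0.058 ]
mouth [0.5728 0.1029 0.0738] [np.float64(0.0004452749093799514), np.float64(0.0004452749093799835)] [0.5631 0.1114 0.058 ] [0.5744 0.1034 0.058 ]
stop [0.5656 0.1767 0.0559] [np.float64(0.0012148919140130604), np.float64(0.001214891914013022)] [0.5675 0.1766 0.058 ] [0.5647 0.1754 0.058 ]
spot [ 0.5026 -0.2256  0.0186] [np.float64(0.0004335570030753381), np.float64(0.00043355700307530596)] [ 0.4972 -0.2246  0.01  ] [ 0.5029 -0.2281  0.01  ]
end [ 0.4802 -0.1927 -0.006 ] [np.float64(0.007780850524364922), np.float64(0.007780850524364989)] [ 0.4837 -0.2008  0.005 ] [ 0.4829 -0.1832  0.005 ]
plaque [ 0.5065 -0.251   0.0026] [np.float64(0.0025070733362996464), np.float64(0.0025070733362996087)] [ 0.5035 -0.2531  0.    ] [ 0.5076 -0.2493  0.    ]
stamp [0.4849 0.3512 0.0048] [np.float64(0.003194555577777171), np.float64(0.003194555577777166)] [0.49   0.3409 0.014 ] [0.4863 0.3513 0.014 ]
pad [0.4957 0.3285 0.0062] [np.float64(0.002219343204449095), np.float64(0.0022193432044491815)] [0.4907 0.3309 0.    ] [0.4972 0.332  0.    ]
top mug [(0.62, array([0.3912, 0.1893]))]
top glue [(0.66, array([ 0.3959, -0.1004]))]
top tape [(0.78, array([0.4035, 0.0443]))]
top phone [(0.61, array([ 0.3847, -0.2798]))]
top pump [(0.75, array([ 0.7335, -0.2668]))]
top disc [(0.62, array([0.7096, 0.0233]))]
top stickcup [(0.35, array([0.4891, 0.3612]))]
scene mug [(0.91, array([0.3819, 0.2019]))]
scene glue [(0.79, array([ 0.3914, -0.1025]))]
scene tape [(0.64, array([0.3961, 0.027 ]))]
scene phone [(0.96, array([ 0.3872, -0.2847]))]
scene pump [(0.8, array([ 0.742 , -0.2693]))]
scene disc [(0.79, array([0.7011, 0.0243]))]
scene stickcup [(0.61, array([0.7406, 0.2982]))]
```

```bash
cat >> h.py <<'E'
def go(pos,yd=None,zd=None):
    """rows' linear/dr from the present measured pose to TCP pos with tool y=yd, tool z~zd"""
    T,o=tool(); Rt=T[:3,:3]
    if yd is None: Rn=Rt
    else:
        y=np.array(yd,float); y/=np.linalg.norm(y); z=np.array(zd,float); z-=y*(y@z); z/=np.linalg.norm(z); Rn=np.c_[np.cross(y,z),y,z]
    print('linear',np.round(Rt.T@(np.array(pos)-T[:3,3]),4).tolist(),'dr',np.round(R.from_matrix(Rt.T@Rn).as_rotvec(degrees=True),2).tolist())
E
python3 - <<'E'
from h import *
np.set_printoptions(precision=3,suppress=True)
T,o=tool(); print(T)
C=cam('wrist',T); print(C[3])
# stamp view
for z in ([1,0,0],[-1,0,0],[0,1,0],[0,-1,0]):
    print(z); go([.53,.33,.26],[0,0,-1],z)
E
```

```text
[[ 0.946 -0.     0.323  0.218]
 [-0.323 -0.     0.946  0.639]
 [-0.    -1.    -0.     0.231]
 [ 0.     0.     0.     1.   ]]
[0.148 0.663 0.373]
[1, 0, 0]
linear [0.3951, -0.0287, -0.1915] dr [0.0, 71.16, 0.0]
[-1, 0, 0]
linear [0.3951, -0.0287, -0.1915] dr [0.0, -108.84, -0.0]
[0, 1, 0]
linear [0.3951, -0.0287, -0.1915] dr [0.0, -18.84, -0.0]
[0, -1, 0]
linear [0.3951, -0.0287, -0.1915] dr [0.0, 161.16, 0.0]
```

```bash
python3 -m crank '[{"linear":[0.344,-0.019,-0.167],"dr":[0,71.2,0],"hand":1},{"linear":[0.344,-0.019,-0.167],"dr":[0,71.2,0],"hand":1},{"linear":[0.344,-0.019,-0.167],"dr":[0,71.2,0],"hand":1},{"linear":[0.344,-0.019,-0.167],"dr":[0,71.2,0],"hand":1},{"linear":[0.344,-0.019,-0.167],"dr":[0,71.2,0],"hand":1},{"linear":[0.344,-0.019,-0.167],"dr":[0,71.2,0],"hand":1},{"linear":[0.344,-0.019,-0.167],"dr":[0,71.2,0],"hand":1},{"linear":[0.344,-0.019,-0.167],"dr":[0,71.2,0],"hand":1},{"linear":[0.344,-0.019,-0.167],"dr":[0,71.2,0],"hand":1},{"linear":[0.344,-0.019,-0.167],"dr":[0,71.2,0],"hand":1}]'
python3 -m crank '[{"linear":[0,0,0],"dr":[0,0,0],"hand":1},{"linear":[0,0,0],"dr":[0,0,0],"hand":1}]'
python3 - <<'E'
from h import *
np.set_printoptions(precision=4,suppress=True)
T,o=tool(); np.save('T1.npy',T); C=cam('wrist',T); print(T[:3],o['t'])
im=bot.read_camera('wrist'); cv2.imwrite('pics/w1.png',im)
for t in('stamp','inkpad','stamp_face'): print(t,[(round(d['score'],2),np.array(d['xy'])) for d in bot.place_of('wrist',t)[:4]])
for d in bot.cut_out('wrist','stamp')[:4]: print(d['score'],d['extent'])
E
```

```text
t: 2.53
eef_pos: [0.4959, 0.3619, 0.2515]
tool_rot: [-0.496, 0.495, -0.503, 0.506]
contact_force: [0.2, -0.4, 0.2]
gripper_width: 1.002
t: 2.7
eef_pos: [0.4899, 0.3694, 0.2504]
tool_rot: [0.5, -0.5, 0.5, -0.5]
contact_force: [-0.5, 0.5, -0.5]
gripper_width: 1.004
[[-0.0002  0.      1.      0.4899]
 [-1.      0.0003 -0.0002  0.3694]
 [-0.0003 -1.      0.      0.2504]] 2.7
stamp [(0.93, array([276.9, 191.4])), (0.66, array([272.6, 117.3])), (0.57, array([197. , 183.3]))]
inkpad [(0.91, array([282.6, 205.4]))]
stamp_face [(0.56, array([200.8, 180.9])), (0.46, array([276.8, 191.6]))]
0.95 [252.9, 100.1, 293.7, 134.8]
0.94 [154.3, 172.4, 209.2, 228.0]
0.75 [258.4, 182.6, 297.9, 236.3]
```

View pics/w1.png

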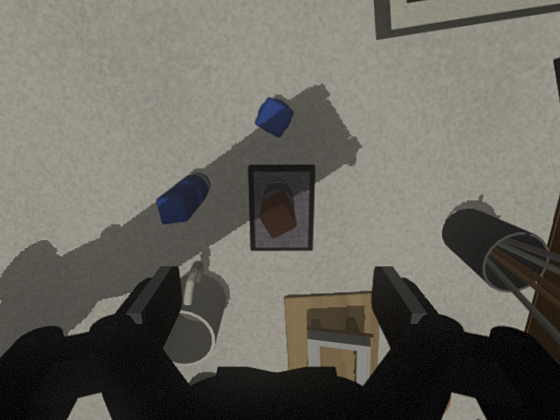

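The brown-handled stamp stands on the pad with its base at (277,191) and the top of its handle at (279,215). The blue look-alikes are at (273,117) and (183,200). I'll confirm in an enlarged crop.

```bash
python3 - <<'E'
from h import *
im=cv2.imread('pics/w1.png')[155:260,235:330]
im=cv2.convertScaleAbs(im,alpha=2.5,beta=10)
cv2.imwrite('pics/w1c.png',cv2.resize(im,None,fx=6,fy=6,interpolation=cv2.INTER_CUBIC)[:600])
C=cam('wrist',np.load('T1.npy'))
print('foot',onz(C,(276.9,191.4),.014),'pad',onz(C,(282.6,205.4),0),[onz(C,p,.014)[:2].round(4) for p in((250,166),(313,166),(313,249),(250,249))])
E
```

```text
foot [0.49146375 0.34990396 0.014     ] pad [0.49863036 0.32841923 0.        ] [array([0.4602, 0.3803]), array([0.5334, 0.3803]), array([0.5369, 0.2755]), array([0.4578, 0.2755])]
```

View pics/w1c.png

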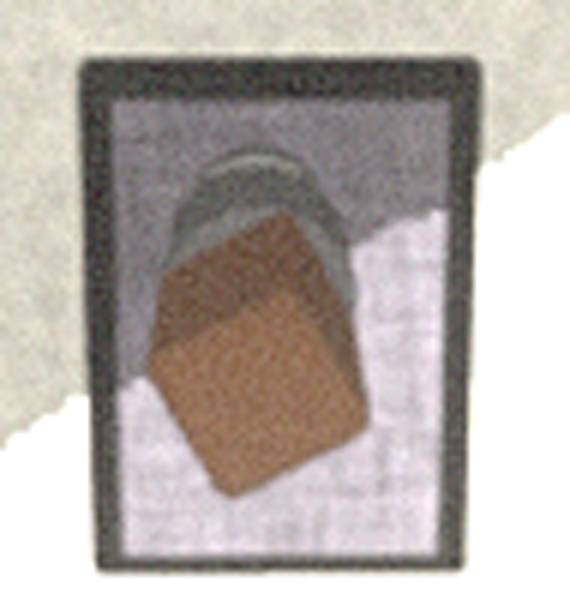

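Confirmed: brown wooden handle and grey housing, standing on the pad. The handle's yaw is about 27 degrees. Next I'll look at the case with the wrist camera.

```bash
python3 -m crank '[{"linear":[0.17,0,0.08],"dr":[0,0,0],"hand":1},{"linear":[0.17,0,0.08],"dr":[0,0,0],"hand":1},{"linear":[0.17,0,0.08],"dr":[0,0,0],"hand":1},{"linear":[0.17,0,0.08],"dr":[0,0,0],"hand":1},{"linear":[0.17,0,0.08],"dr":[0,0,0],"hand":1},{"linear":[0.17,0,0.08],"dr":[0,0,0],"hand":1},{"linear":[0.17,0,0.08],"dr":[0,0,0],"hand":1}]'
python3 - <<'E'
from h import *
np.set_printoptions(precision=4,suppress=True)
C=cam('wrist',np.load('T1.npy'))
q=np.array([onz(C,p,.124) for p in((260,214.2),(282.8,203.3),(296.3,226.3),(273.7,237.8))]); print('stamp top',q[:,:2].tolist(),q.mean(0),[np.linalg.norm(q[i]-q[i-1]) for i in range(4)],[np.degrees(np.arctan2(*(q[i]-q[i-1])[[1,0]]))%90 for i in range(4)])
T,o=tool(); np.save('T2.npy',T); C=cam('wrist',T); print(T[:3,3],o['t'])
im=bot.read_camera('wrist'); cv2.imwrite('pics/w2.png',im)
for t in('case','case_mouth','case_stop'): print(t,[(round(d['score'],2),np.array(d['xy']),onz(C,d['xy'],.058)) for d in bot.place_of('wrist',t)[:3]])
c=im[140:290,190:390]; cv2.imwrite('pics/w2c.png',cv2.resize(cv2.convertScaleAbs(c,alpha=1.6),None,fx=4,fy=4,interpolation=cv2.INTER_CUBIC))
E
```

```text
t: 3.53
eef_pos: [0.5697, 0.1989, 0.2504]
tool_rot: [0.5, -0.499, 0.501, -0.501]
contact_force: [-0.9, 1.8, -0.7]
gripper_width: 0.997
stamp top [[0.47666253321989127, 0.3571662034410523], [0.4962217664035139, 0.3669286986800954], [0.5081007841830318, 0.34609597604920883], [0.48840612414485535, 0.3353296725794649]] [0.4923 0.3514 0.124 ] [np.float64(0.024794072031071437), np.float64(0.021860235955351984), np.float64(0.023981521962159903), np.float64(0.02244533190714645)] [np.float64(28.271169750151614), np.float64(26.524913624113967), np.float64(29.69220222232711), np.float64(28.66370919421226)]
[0.5697 0.1989 0.2504] 3.5333
case [(0.65, array([277., 236.]), array([0.5712, 0.1401, 0.058 ]))]
case_mouth [(0.9, array([276.4, 263.8]), array([0.5705, 0.1065, 0.058 ]))]
case_stop [(0.95, array([272.2, 203. ]), array([0.5661, 0.1777, 0.058 ]))]
```

View pics/w2c.png

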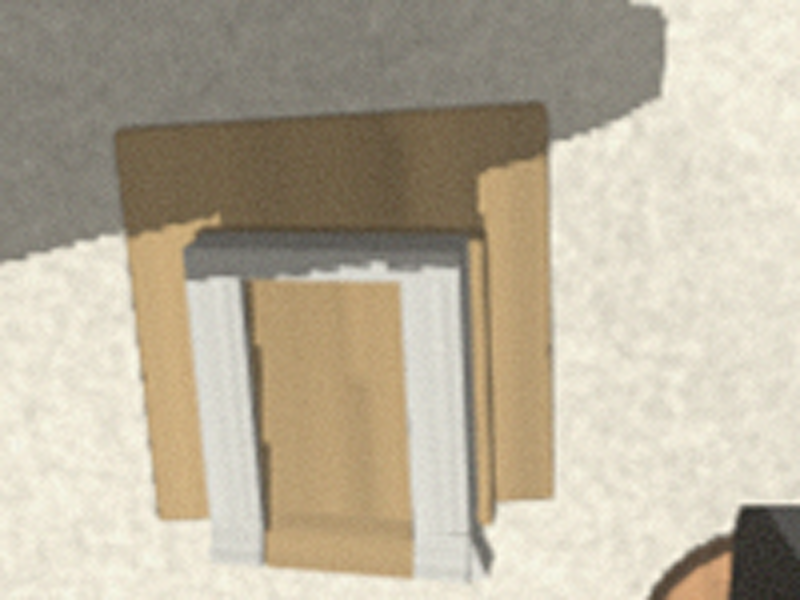

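```bash
cat > fit.py <<'E'
from h import *
from scipy.optimize import least_squares
np.set_printoptions(precision=4,suppress=True)
T2=np.load('T2.npy'); W=cam('wrist',T2)
M=np.array([[-36.5,43,16],[36.5,43,16],[-21.5,35,16],[21.5,35,16],[-21.5,-35,16],[21.5,-35,16]])/1e3
I=np.array([[200,232],[470,235],[243,280],[400,280],[261.5,522],[411.5,533]])/4+[190,140]
def Rc(yaw,s=np.radians(15)): # case axes in world; x uphill
    return R.from_euler('ZY',[yaw,-s]).as_matrix()
def pose(p): return Rc(p[2]),np.array([p[0],p[1],.058])
def f(p):
    A,c=pose(p); return (proj(W,M@A.T+c)-I).ravel()
r=least_squares(f,[.57,.14,0],x_scale=[.01,.01,.1],loss='soft_l1')
print(r.x,np.degrees(r.x[2])); print(r.fun.reshape(-1,2))
def g(p): # height and slope free
    return (proj(W,M@Rc(p[2],p[4]).T+[p[0],p[1],p[3]])-I).ravel()
r2=least_squares(g,[*r.x,.058,.26],x_scale=[.01,.01,.1,.01,.1]); print(r2.x,np.abs(r2.fun).max())
np.save('case.npy',r.x)
E
python3 fit.py; python3 - <<'E'
from h import *
c=np.load('case.npy'); A=R.from_euler('ZY',[c[2],-np.radians(15)]).as_matrix(); o=np.array([c[0],c[1],.058])
for n,q in(('mouth',(0,-.035,0)),('stop',(0,.035,0)),('case',(0,0,0))):
  for cc in('scene','top'): print(n,cc,proj(cam(cc),A@q+o))
E
```

```text
[0.5707 0.1408 0.0351] 2.0089261145027115
[[-2.791   2.3086]
 [-0.8286  4.1652]
 [ 0.5548 -1.741 ]
 [ 1.9263  0.0349]
 [-0.2843 -1.3186]
 [ 0.5432 -0.4602]]
[0.5717 0.1433 0.0463 0.0629 0.3082] 3.2996651328932955
mouth scene [[290.77500858 201.09722061]]
mouth top [[261.6688954  203.05906737]]
stop scene [[310.95961773 188.48854918]]
stop top [[234.83004393 204.58047341]]
case scene [[300.9969943  194.71185499]]
case top [[248.22858346 203.82054884]]
```

```bash
sed -i 's/^def Rc/M=M[2:];I=I[2:]\ndef Rc/' fit.py; python3 fit.py; python3 - <<'E'
from h import *
for t in('mouth','stop'):pass
T=np.load('T2.npy');W=cam('wrist',T)
c=np.load('case.npy'); A=R.from_euler('ZY',[c[2],-np.radians(15)]).as_matrix(); o=np.array([c[0],c[1],.058])
for n,q in(('mouth',(0,-.035,0)),('stop',(0,.035,0)),('lipRout top@-52',(.041,-.052,.016)),('lipLin@-52',(-.0215,-.052,.016)),('back top L',(-.0365,.043,.016)),('lipL out',(-.0365,0,.016)),('lipR out',(.0365,0,.016)),('rampend',(0,-.062,-.009))):
  p=proj(W,A@q+o)[0]; print(n,p,(p-[190,140])*4)
go([.50,-.22,.25],[0,0,-1],[np.cos(.36),np.sin(.36),0])
E
```

```text
[0.57   0.1399 0.0575] 3.2940263349145975
[[-0.8613 -0.3489]
 [ 0.3745  0.5859]
 [-0.1985 -0.1446]
 [ 0.5564 -0.0369]]
[0.5701 0.1393 0.0569 0.0564 0.2673] 0.7563507243990841
mouth [277.74868551 265.02642391] [350.99474205 500.10569566]
stop [273.93801251 205.57183884] [335.75205004 262.28735536]
lipRout top@-52 [312.03994706 288.84067339] [488.15978823 595.36269356]
lipLin@-52 [256.3728109  284.04965663] [265.4912436  576.19862654]
back top L [235.67252588 202.01271186] [182.69010351 248.05084744]
lipL out [239.48237851 240.24889495] [197.92951403 400.9955798 ]
lipR out [306.30332616 243.57309363] [465.21330465 414.29237452]
rampend [281.01762521 282.26148976] [364.07050085 569.04595903]
linear [0.4218, -0.0001, -0.0699] dr [0.03, -20.45, -0.04]
```

```bash
python3 -m crank '[{"linear":[0.42,0,-0.07],"dr":[0,-20.5,0],"hand":1},{"linear":[0.42,0,-0.07],"dr":[0,-20.5,0],"hand":1},{"linear":[0.42,0,-0.07],"dr":[0,-20.5,0],"hand":1},{"linear":[0.42,0,-0.07],"dr":[0,-20.5,0],"hand":1},{"linear":[0.42,0,-0.07],"dr":[0,-20.5,0],"hand":1},{"linear":[0.42,0,-0.07],"dr":[0,-20.5,0],"hand":1},{"linear":[0.42,0,-0.07],"dr":[0,-20.5,0],"hand":1},{"linear":[0.42,0,-0.07],"dr":[0,-20.5,0],"hand":1},{"linear":[0.42,0,-0.07],"dr":[0,-20.5,0],"hand":1},{"linear":[0.42,0,-0.07],"dr":[0,-20.5,0],"hand":1}]'
python3 -m crank '[{"linear":[0,0,0],"dr":[0,0,0],"hand":1},{"linear":[0,0,0],"dr":[0,0,0],"hand":1},{"linear":[0,0,0],"dr":[0,0,0],"hand":1}]'
python3 - <<'E'
from h import *
np.set_printoptions(precision=4,suppress=True)
T,o=tool(); np.save('T3.npy',T); C=cam('wrist',T); print(T[:3,3],o['t'])
im=bot.read_camera('wrist')
for t,z in(('plaque_spot',.01),('plaque_end',.005),('plaque',0)): print(t,[(round(d['score'],2),np.array(d['xy']),onz(C,d['xy'],z)) for d in bot.place_of('wrist',t)[:2]])
m=bot.cut_out('wrist','plaque')[0]; print(m['score'],m['extent'])
cs,_=cv2.findContours(m['pixels'].astype(np.uint8),0,2); c=max(cs,key=cv2.contourArea)[:,0]
w=np.array([onz(C,p,.01)[:2] for p in c])
r=cv2.minAreaRect((w*1000).astype(np.float32)); print(r); b=cv2.boxPoints(r)/1000
px=proj(C,np.c_[b,np.full(4,.01)])
cv2.polylines(im,[px.round().astype(int)],True,(0,255,0),1); cv2.imwrite('pics/w3.png',im)
E
```

```text
t: 4.57
eef_pos: [0.5008, -0.2115, 0.2505]
tool_rot: [0.582, -0.581, 0.402, -0.402]
contact_force: [0.9, -0.2, -0.2]
gripper_width: 0.995
t: 4.82
eef_pos: [0.5013, -0.2097, 0.2501]
tool_rot: [0.581, -0.581, 0.403, -0.402]
contact_force: [0.3, 0.5, -0.7]
gripper_width: 0.997
[ 0.5013 -0.2097  0.2501] 4.8167
plaque_spot [(0.84, array([268.6, 184.6]), array([ 0.4977, -0.224 ,  0.01  ])), (0.39, array([213.5,  49. ]), array([ 0.3917, -0.106 ,  0.01  ]))]
plaque_end [(0.76, array([270.3, 158. ]), array([ 0.4888, -0.1942,  0.005 ])), (0.74, array([163.2, 198.5]), array([ 0.383 , -0.2868,  0.005 ]))]
plaque [(0.72, array([267.1, 210.5]), array([ 0.508, -0.258,  0.   ])), (0.5, array([529.5,  46.6]), array([0.7127, 0.0202, 0.    ]))]
0.94 [247.8, 158.0, 290.3, 260.6]
((504.958740234375, -254.0065460205078), (49.572513580322266, 129.9489288330078), 18.08965492248535)
```

View pics/w3.png

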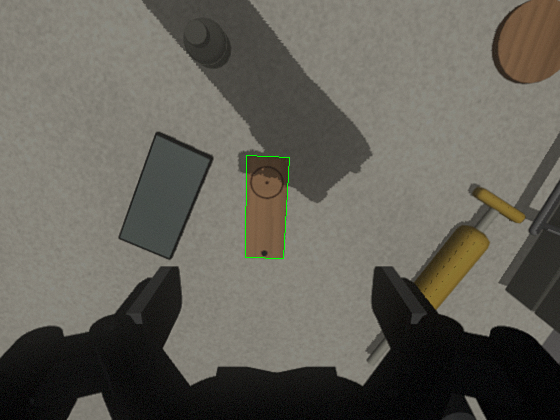

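The fitted outline (green) sits on the plaque and measures 49.6 x 129.9 mm. The ring end is at the top (267,183) and the hole at (264,253). I'll work out the grasp.

```bash
python3 - <<'E'
from h import *
a=np.radians(18.1); z=[np.cos(a),np.sin(a),0]
p=np.array([.505,-.254,0])-.05*np.array([-np.sin(a),np.cos(a),0]); print(p)
go(p+[0,0,.06],[0,0,-1],z); go(p+[0,0,-.003],[0,0,-1],z)
E
```

```text
[ 0.52053382 -0.30152579  0.        ]
linear [0.0929, 0.1902, -0.0144] dr [-0.01, 2.53, -0.03]
linear [0.0929, 0.2532, -0.0144] dr [-0.01, 2.53, -0.03]
```

```bash
python3 -m crank '[{"linear":[0.093,0.19,-0.0145],"dr":[0,2.5,0],"hand":1},{"linear":[0.093,0.19,-0.0145],"dr":[0,2.5,0],"hand":1},{"linear":[0.093,0.19,-0.0145],"dr":[0,2.5,0],"hand":1},{"linear":[0.093,0.19,-0.0145],"dr":[0,2.5,0],"hand":1},{"linear":[0.093,0.19,-0.0145],"dr":[0,2.5,0],"hand":1},{"linear":[0.093,0.19,-0.0145],"dr":[0,2.5,0],"hand":1},{"linear":[0.093,0.22,-0.0145],"dr":[0,2.5,0],"hand":1},{"linear":[0.093,0.24,-0.0145],"dr":[0,2.5,0],"hand":1},{"linear":[0.093,0.253,-0.0145],"dr":[0,2.5,0],"hand":1},{"linear":[0.093,0.253,-0.0145],"dr":[0,2.5,0],"hand":1}]'
python3 -m crank '[{"linear":[0,0,0],"dr":[0,0,0],"hand":1},{"linear":[0,0,0],"dr":[0,0,0],"hand":-1},{"linear":[0,0,0],"dr":[0,0,0],"hand":-1},{"linear":[0,0,0],"dr":[0,0,0],"hand":-1},{"linear":[0,0,0],"dr":[0,0,0],"hand":-1},{"linear":[0,0,0],"dr":[0,0,0],"hand":-1},{"linear":[0,0,0],"dr":[0,0,0],"hand":-1},{"linear":[0,0,0],"dr":[0,0,0],"hand":-1},{"linear":[0,0,0],"dr":[0,0,0],"hand":-1}]' 40
```

```text
t: 5.9
eef_pos: [0.5189, -0.3016, -0.0043]
tool_rot: [-0.572, 0.572, -0.417, 0.414]
contact_force: [0.0, 0.5, -1.2]
gripper_width: 0.999
t: 6.65
eef_pos: [0.5206, -0.3038, -0.0011]
tool_rot: [0.572, -0.572, 0.415, -0.416]
contact_force: [-1.0, 0.6, 6.2]
gripper_width: 0.569
```

```bash
cat >> h.py <<'E'
def casef():
    c=[.5700,.1397,np.radians(3.29)]
    return R.from_euler('ZY',[c[2],-np.radians(15)]).as_matrix(),np.array([c[0],c[1],.058])
E
python3 -m crank '[{"linear":[0,-0.03,0],"dr":[0,0,0],"hand":-1},{"linear":[0,-0.07,0],"dr":[0,0,0],"hand":-1},{"linear":[0,-0.10,0],"dr":[0,0,0],"hand":-1},{"linear":[0,-0.12,0],"dr":[0,0,0],"hand":-1},{"linear":[0,-0.12,0],"dr":[0,0,0],"hand":-1},{"linear":[0,-0.12,0],"dr":[0,0,0],"hand":-1}]'
python3 - <<'E'
from h import *
A,o=casef()
for q in((0,-.192,.03),(0,-.192,0)): print(o+A@q); go(o+A@q,-A[:,2],A[:,0])
E
```

```text
t: 7.15
eef_pos: [0.5206, -0.3038, 0.119]
tool_rot: [0.572, -0.571, 0.415, -0.417]
contact_force: [-1.0, 0.4, -0.8]
gripper_width: 0.574
[ 0.57326706 -0.05242916  0.08697777]
linear [-0.2229, 0.032, 0.1276] dr [14.73, 14.6, -1.83]
[ 0.58101884 -0.05198355  0.058     ]
linear [-0.221, 0.061, 0.135] dr [14.73, 14.6, -1.83]
```

```bash
python3 -m crank '[{"linear":[-0.04,0.01,0.025],"dr":[3,3,0],"hand":-1},{"linear":[-0.08,0.02,0.05],"dr":[6,6,-1],"hand":-1},{"linear":[-0.12,0.03,0.075],"dr":[10,10,-1.4],"hand":-1},{"linear":[-0.16,0.032,0.1],"dr":[14.73,14.6,-1.83],"hand":-1},{"linear":[-0.20,0.032,0.12],"dr":[14.73,14.6,-1.83],"hand":-1},{"linear":[-0.223,0.032,0.1276],"dr":[14.73,14.6,-1.83],"hand":-1},{"linear":[-0.223,0.032,0.1276],"dr":[14.73,14.6,-1.83],"hand":-1},{"linear":[-0.223,0.032,0.1276],"dr":[14.73,14.6,-1.83],"hand":-1},{"linear":[-0.223,0.032,0.1276],"dr":[14.73,14.6,-1.83],"hand":-1}]'
python3 - <<'E'
from h import *
np.set_printoptions(precision=4,suppress=True)
T,ob=tool(); np.save('T4.npy',T); W=cam('wrist',T); A,o=casef()
print('TCP in case',A.T@(T[:3,3]-o),'tool in case',A.T@T[:3,:3])
im=bot.read_camera('wrist')
r=bot.cut_out('wrist','plaque'); print([(d['score'],d['extent']) for d in r[:2]])
for t in('plaque_spot','plaque_end','case_mouth','case_stop'): print(t,[(round(d['score'],2),np.array(d['xy'])) for d in bot.place_of('wrist',t)[:2]])
tq=A.T@(T[:3,3]-o)
# predicted top-face outline & ring
Q=np.array([[-25,-65,10],[-25,65,10],[25,65,10],[25,-65,10]])/1e3+tq+[0,.0522,-.001+.0]
cv2.polylines(im,[proj(W,Q@A.T+o).round().astype(int)],True,(0,255,0),1)
s=np.array([0,.035,.010])+tq+[0,.0522,-.001]; print('ring pred',proj(W,A@s+o))
L=np.array([[-21.5,-35,16],[-21.5,35,16],[21.5,35,16],[21.5,-35,16]])/1e3
cv2.polylines(im,[proj(W,L@A.T+o).round().astype(int)],False,(0,0,255),1)
cv2.imwrite('pics/w4.png',cv2.resize(im[100:400,100:460],None,fx=2,fy=2))
E
```

```text
t: 7.9
eef_pos: [0.5714, -0.0511, 0.0843]
tool_rot: [0.576, -0.444, 0.419, -0.543]
contact_force: [-0.3, 0.2, -1.4]
gripper_width: 0.567
TCP in case [-0.0024 -0.1906  0.0278] tool in case [[ 0.0019 -0.0054  1.    ]
 [-1.      0.0013  0.0019]
 [-0.0013 -1.     -0.0054]]
[(0.8, [208.5, 0.0, 346.2, 308.8])]
plaque_spot [(0.8, array([277. ,  80.4]))]
plaque_end []
case_mouth []
case_stop []
ring pred [[275.787   74.1196]]
```

View pics/w4.png

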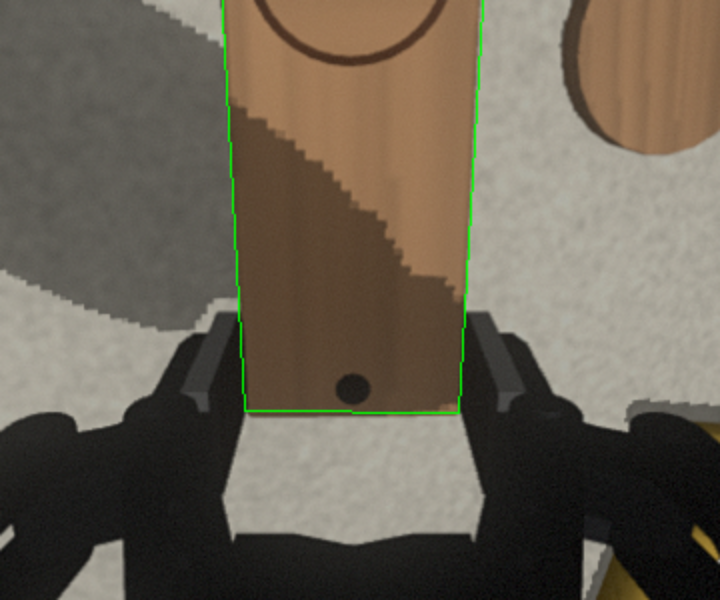

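The predicted outline matches the held plaque, with its sides and hole end within about 1 px. Continuing to the pre-insertion height.

```bash
python3 - <<'E'
from h import *
A,o=casef(); T,_=tool(); print(A.T@(T[:3,3]-o))
for q in((0,-.192,0.0005),(0,-.152,.0005),(0,-.082,.0005)): go(o+A@q,-A[:,2],A[:,0])
E
```

```text
[-0.00175601 -0.19323852  0.02869151]
linear [-0.0012, 0.0282, 0.0019] dr [0.2, -0.17, -0.01]
linear [-0.0412, 0.0282, 0.0017] dr [0.2, -0.17, -0.01]
linear [-0.1112, 0.0282, 0.0015] dr [0.2, -0.17, -0.01]
```

```bash
python3 -m crank '[{"linear":[0,0.015,0.0019],"dr":[0.2,-0.2,0],"hand":-1},{"linear":[0,0.028,0.0019],"dr":[0.2,-0.2,0],"hand":-1},{"linear":[0,0.028,0.0019],"dr":[0.2,-0.2,0],"hand":-1},{"linear":[0,0.028,0.0019],"dr":[0.2,-0.2,0],"hand":-1},{"linear":[-0.01,0.028,0.0019],"dr":[0.2,-0.2,0],"hand":-1},{"linear":[-0.02,0.028,0.0018],"dr":[0.2,-0.2,0],"hand":-1},{"linear":[-0.03,0.028,0.0018],"dr":[0.2,-0.2,0],"hand":-1},{"linear":[-0.041,0.028,0.0017],"dr":[0.2,-0.2,0],"hand":-1},{"linear":[-0.041,0.028,0.0017],"dr":[0.2,-0.2,0],"hand":-1},{"linear":[-0.041,0.028,0.0017],"dr":[0.2,-0.2,0],"hand":-1}]'
python3 - <<'E'
from h import *
np.set_printoptions(precision=4,suppress=True)
T,ob=tool(); W=cam('wrist',T); A,o=casef()
tq=A.T@(T[:3,3]-o); print('TCP in case',tq,'F case',A.T@ob['contact_force'])
im=bot.read_camera('wrist')
Q=np.array([[-25,-65,10],[-25,65,10],[25,65,10],[25,-65,10]])/1e3+tq+[0,.0522,-.001+.0]
cv2.polylines(im,[proj(W,Q@A.T+o).round().astype(int)],True,(0,255,0),1)
L=np.array([[-21.5,-35,16],[-21.5,35,16],[21.5,35,16],[21.5,-35,16]])/1e3
cv2.polylines(im,[proj(W,L@A.T+o).round().astype(int)],False,(0,0,255),1)
cv2.imwrite('pics/w5.png',cv2.resize(im[0:300,100:460],None,fx=2,fy=2))
go(o+A@[0,-.082,.0005],-A[:,2],A[:,0])
E
```

```text
t: 9.03
eef_pos: [0.5789, -0.0104, 0.0593]
tool_rot: [0.578, -0.443, 0.417, -0.544]
contact_force: [-0.4, -0.0, -1.6]
gripper_width: 0.567
TCP in case [ 0.0006 -0.1504  0.0012] F case [-0.7681 -0.0054 -1.4192]
linear [-0.0691, 0.0008, -0.0003] dr [-0.05, 0.17, -0.04]
```

View pics/w5.png

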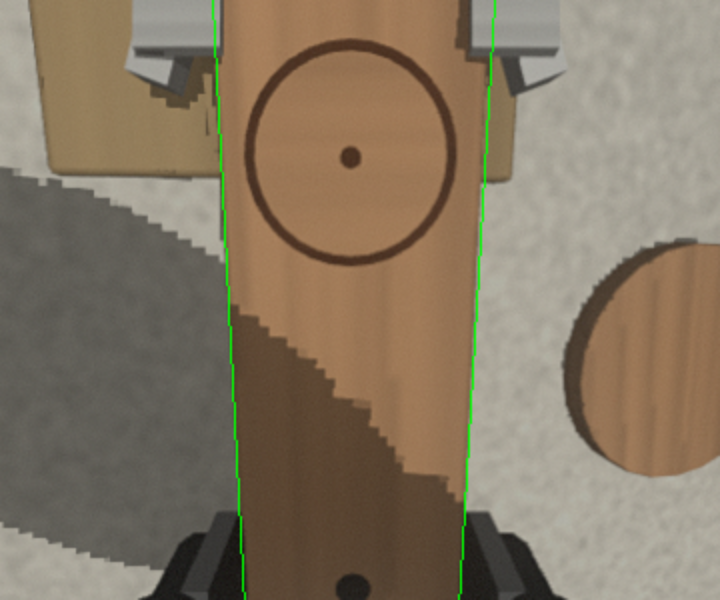

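At the mouth, the lip gap spans 220 to 470 px (centre 345) and the plaque's centre is at 352. So I'll shift about 1.2 mm downhill while inserting.

```bash
python3 -m crank '[{"linear":[0,0.0005,-0.0013],"dr":[0,0.2,0],"hand":-1},{"linear":[-0.008,0.0007,-0.0013],"dr":[0,0.2,0],"hand":-1},{"linear":[-0.016,0.0007,-0.0013],"dr":[0,0.2,0],"hand":-1},{"linear":[-0.024,0.0007,-0.0013],"dr":[0,0.2,0],"hand":-1},{"linear":[-0.032,0.0007,-0.0013],"dr":[0,0.2,0],"hand":-1},{"linear":[-0.04,0.0007,-0.0013],"dr":[0,0.2,0],"hand":-1},{"linear":[-0.048,0.0007,-0.0013],"dr":[0,0.2,0],"hand":-1},{"linear":[-0.055,0.0007,-0.0013],"dr":[0,0.2,0],"hand":-1},{"linear":[-0.055,0.0007,-0.0013],"dr":[0,0.2,0],"hand":-1}]'
python3 - <<'E'
from h import *
np.set_printoptions(precision=4,suppress=True)
T,ob=tool(); A,o=casef()
print('TCP in case',A.T@(T[:3,3]-o),'F case',A.T@ob['contact_force'])
E
```

```text
t: 9.83
eef_pos: [0.5741, 0.0468, 0.0575]
tool_rot: [0.578, -0.443, 0.418, -0.543]
contact_force: [-0.1, 0.4, 1.2]
gripper_width: 0.569
TCP in case [-0.0013 -0.093  -0.0001] F case [0.2187 0.3843 1.1425]
```

```bash
python3 -m crank '[{"linear":[-0.003,0,0],"dr":[0,0,0],"hand":-1},{"linear":[-0.006,0,0],"dr":[0,0,0],"hand":-1},{"linear":[-0.009,0,0],"dr":[0,0,0],"hand":-1},{"linear":[-0.0105,0,0],"dr":[0,0,0],"hand":-1},{"linear":[-0.0105,0,0],"dr":[0,0,0],"hand":-1}]'
python3 -m crank '[{"linear":[-0.0015,0,0],"dr":[0,0,0],"hand":-1},{"linear":[-0.003,0,0],"dr":[0,0,0],"hand":-1},{"linear":[-0.003,0,0],"dr":[0,0,0],"hand":-1}]'
python3 - <<'E'
from h import *
np.set_printoptions(precision=4,suppress=True)
T,ob=tool(); A,o=casef()
print('TCP in case',A.T@(T[:3,3]-o),'F case',A.T@ob['contact_force'])
E
```

```text
t: 10.25
eef_pos: [0.5737, 0.0551, 0.0577]
tool_rot: [0.577, -0.442, 0.418, -0.544]
contact_force: [0.1, -1.0, -0.4]
gripper_width: 0.57
t: 10.5
eef_pos: [0.5735, 0.058, 0.0577]
tool_rot: [0.577, -0.442, 0.418, -0.544]
contact_force: [-0.0, 0.2, 0.6]
gripper_width: 0.568
TCP in case [-0.0013 -0.0817  0.    ] F case [0.1271 0.1974 0.6041]
```

```bash
python3 -m crank '[{"linear":[-0.0015,0,0],"dr":[0,0,0],"hand":-1},{"linear":[-0.003,0,0],"dr":[0,0,0],"hand":-1},{"linear":[-0.003,0,0],"dr":[0,0,0],"hand":-1}]'
python3 -m crank '[{"linear":[-0.001,0,0],"dr":[0,0,0],"hand":-1},{"linear":[-0.002,0,0],"dr":[0,0,0],"hand":-1},{"linear":[-0.002,0,0],"dr":[0,0,0],"hand":-1}]'
python3 - <<'E'
from h import *
np.set_printoptions(precision=4,suppress=True)
T,ob=tool(); A,o=casef()
print('TCP in case',A.T@(T[:3,3]-o),'F case',A.T@ob['contact_force'])
E
```

```text
t: 10.75
eef_pos: [0.5733, 0.0593, 0.0577]
tool_rot: [0.576, -0.442, 0.418, -0.545]
contact_force: [0.6, -5.1, 0.3]
gripper_width: 0.571
t: 11.0
eef_pos: [0.5732, 0.0593, 0.0577]
tool_rot: [0.576, -0.442, 0.418, -0.546]
contact_force: [-0.3, -8.9, 0.1]
gripper_width: 0.568
TCP in case [-0.0014 -0.0804  0.0001] F case [-0.7261 -8.9062  0.3013]
```

Stop contact reached: motion stalled at 9 N. Releasing and backing off to look.

```bash
python3 -m crank '[{"linear":[0,0,0],"dr":[0,0,0],"hand":1},{"linear":[0,0,0],"dr":[0,0,0],"hand":1},{"linear":[0,0,0],"dr":[0,0,0],"hand":1},{"linear":[0,0,0],"dr":[0,0,0],"hand":1},{"linear":[0,0,0],"dr":[0,0,0],"hand":1},{"linear":[0,-0.03,0],"dr":[0,0,0],"hand":1},{"linear":[0,-0.07,0],"dr":[0,0,0],"hand":1},{"linear":[0,-0.11,0],"dr":[0,0,0],"hand":1},{"linear":[0,-0.14,0],"dr":[0,0,0],"hand":1},{"linear":[-0.03,-0.14,0],"dr":[0,0,0],"hand":1}]'
python3 -m crank '[{"linear":[-0.04,0,0],"dr":[0,0,0],"hand":1},{"linear":[-0.04,0,0],"dr":[0,0,0],"hand":1},{"linear":[-0.04,0,0],"dr":[0,0,0],"hand":1},{"linear":[-0.04,0,0],"dr":[0,0,0],"hand":1}]'
python3 - <<'E'
from h import *
np.set_printoptions(precision=4,suppress=True)
T,ob=tool(); np.save('T6.npy',T); W=cam('wrist',T); A,o=casef()
print('TCP in case',A.T@(T[:3,3]-o),ob['gripper_width'],ob['t'])
im=bot.read_camera('wrist'); cv2.imwrite('pics/w6raw.png',im)
def onc(xy,z):
    C,v=ray(W,xy); C=A.T@(C-o); v=A.T@v; return C+v*(z-C[2])/v[2]
for t in('plaque_spot','plaque_end','case_stop','case_mouth'): print(t,[(round(d['score'],2),np.array(d['xy']),onc(d['xy'],.01 if 'spot' in t else 0)) for d in bot.place_of('wrist',t)[:2]])
L=np.array([[-21.5,-35,16],[-21.5,35,16],[21.5,35,16],[21.5,-35,16]])/1e3
cv2.polylines(im,[proj(W,L@A.T+o).round().astype(int)],False,(0,0,255),1)
Q=np.array([[-25,-95,10],[-25,35,10],[25,35,10],[25,-95,10]])/1e3
cv2.polylines(im,[proj(W,Q@A.T+o).round().astype(int)],True,(0,255,0),1)
for x in(-13,-20): print(proj(W,(A@[0,.005,.01]+o)))
c=im[80:290,140:420]; cv2.imwrite('pics/w6.png',cv2.resize(cv2.convertScaleAbs(c,alpha=1.5),None,fx=2.8,fy=2.8,interpolation=cv2.INTER_CUBIC))
E
```

```text
t: 11.83
eef_pos: [0.5374, 0.0854, 0.1983]
tool_rot: [0.577, -0.437, 0.419, -0.548]
contact_force: [0.3, -0.8, -1.6]
gripper_width: 1.003
t: 12.17
eef_pos: [0.5327, 0.1308, 0.1929]
tool_rot: [0.577, -0.443, 0.418, -0.544]
contact_force: [-0.2, -0.3, -0.3]
gripper_width: 0.997
TCP in case [-0.0016 -0.0068  0.14  ] 0.9973119484369696 12.1667
plaque_spot [(0.67, array([278.2, 189.8]), array([0.0004, 0.0018, 0.01  ]))]
plaque_end []
case_stop [(0.83, array([276.2, 147.6]), array([-0.0014,  0.0363,  0.    ]))]
case_mouth [(0.27, array([366.8, 272.4]), array([ 0.0856, -0.0817,  0.    ]))]
[[277.7818 186.1818]]
[[277.7818 186.1818]]
```

View pics/w6.png

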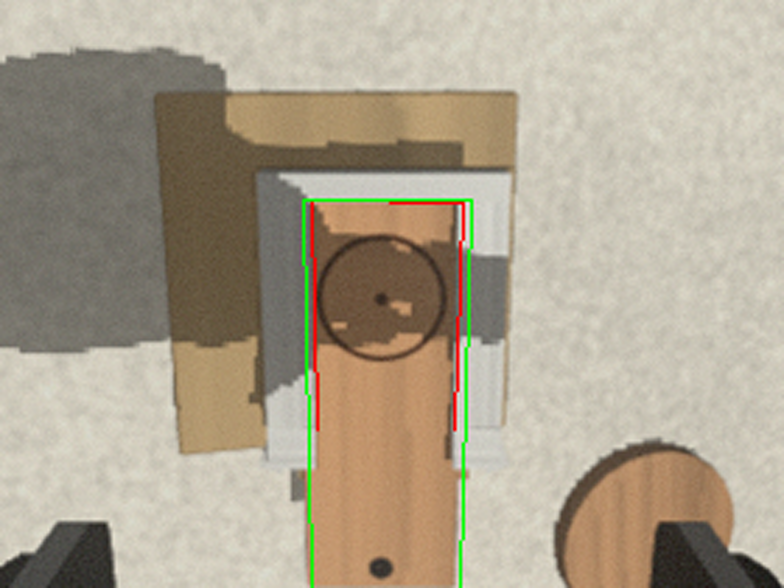

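The plaque lies under both lips, flush with the stop at crop row 203. The ring dot at (381,298) lies within about 1.5 mm of where a home plaque should have it. Next is the stamp.

```bash
python3 - <<'E'
from h import *
a=np.radians(28.3); z=[np.cos(a),np.sin(a),0]
go([.492,.351,.21],[0,0,-1],z)
W=cam('wrist',np.load('T1.npy')); print([onz(W,p,.014).round(3) for p in((197,183.3),(272.6,117.3))])
E
python3 - <<'E'
from h import *
T,_=tool();print(T[:3].round(3))
E
```

```text
linear [-0.2238, -0.0237, -0.0234] dr [-14.76, -25.0, 3.23]
[array([0.397, 0.36 , 0.014]), array([0.486, 0.435, 0.014])]
[[ 0.055  0.258  0.965  0.533]
 [-0.998  0.015  0.053  0.129]
 [-0.001 -0.966  0.259  0.193]]
```

```bash
python3 -m crank '[{"linear":[-0.04,-0.024,-0.005],"dr":[-3,-5,0.6],"hand":1},{"linear":[-0.08,-0.024,-0.01],"dr":[-6,-10,1.3],"hand":1},{"linear":[-0.12,-0.024,-0.014],"dr":[-9,-15,2],"hand":1},{"linear":[-0.16,-0.024,-0.018],"dr":[-12,-20,2.6],"hand":1},{"linear":[-0.20,-0.024,-0.022],"dr":[-14.8,-25,3.2],"hand":1},{"linear":[-0.224,-0.024,-0.0234],"dr":[-14.8,-25,3.2],"hand":1},{"linear":[-0.224,-0.024,-0.0234],"dr":[-14.8,-25,3.2],"hand":1},{"linear":[-0.224,-0.024,-0.0234],"dr":[-14.8,-25,3.2],"hand":1}]'
python3 - <<'E'
from h import *
np.set_printoptions(precision=4,suppress=True)
T,ob=tool(); W=cam('wrist',T); im=bot.read_camera('wrist')
a=np.radians(28.3)
Q=R.from_euler('z',a).apply(np.array([[-13,-13,0],[13,-13,0],[13,13,0],[-13,13,0]])/1e3)+[.492,.351,.124]
cv2.polylines(im,[proj(W,Q).round().astype(int)],True,(0,255,0),1)
cv2.imwrite('pics/w7.png',cv2.resize(im[120:320,160:400],None,fx=3,fy=3)); print(ob['t'])
go([.492,.351,.080],[0,0,-1],[np.cos(a),np.sin(a),0])
E
```

```text
t: 13.08
eef_pos: [0.4913, 0.3531, 0.2097]
tool_rot: [-0.607, 0.608, -0.361, 0.362]
contact_force: [0.3, -1.0, -0.0]
gripper_width: 1.003
13.0833
linear [0.0001, 0.13, 0.0002] dr [0.07, 0.05, 0.08]
```

View pics/w7.png

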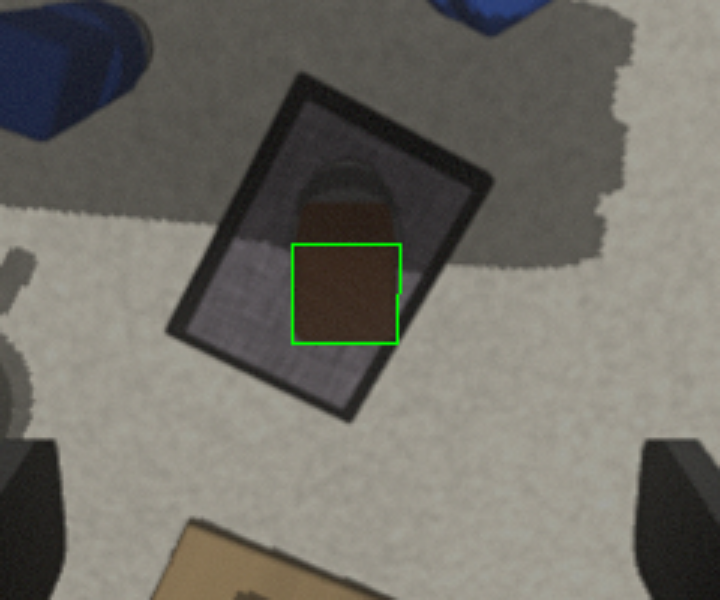

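The predicted handle outline sits on the wooden handle, square to the jaws. Descending and gripping.

```bash
python3 -m crank '[{"linear":[0,0.03,0],"dr":[0,0,0],"hand":1},{"linear":[0,0.06,0],"dr":[0,0,0],"hand":1},{"linear":[0,0.09,0],"dr":[0,0,0],"hand":1},{"linear":[0,0.115,0],"dr":[0,0,0],"hand":1},{"linear":[0,0.13,0],"dr":[0,0,0],"hand":1},{"linear":[0,0.13,0],"dr":[0,0,0],"hand":1},{"linear":[0,0.13,0],"dr":[0,0,0],"hand":1}]'
python3 -m crank '[{"linear":[0,0,0],"dr":[0,0,0],"hand":-1},{"linear":[0,0,0],"dr":[0,0,0],"hand":-1},{"linear":[0,0,0],"dr":[0,0,0],"hand":-1},{"linear":[0,0,0],"dr":[0,0,0],"hand":-1},{"linear":[0,0,0],"dr":[0,0,0],"hand":-1},{"linear":[0,0,0],"dr":[0,0,0],"hand":-1},{"linear":[0,0,0],"dr":[0,0,0],"hand":-1},{"linear":[0,0,0],"dr":[0,0,0],"hand":-1},{"linear":[0,0,0],"dr":[0,0,0],"hand":-1},{"linear":[0,0,0],"dr":[0,0,0],"hand":-1}]' 60
python3 - <<'E'
from h import *
np.set_printoptions(precision=4,suppress=True)
T,ob=tool(); W=cam('wrist',T); np.save('T8.npy',T); bot.read_camera('wrist')
for t in('stamp','stamp_face'): print(t,[(round(d['score'],2),np.array(d['xy']),onz(W,d['xy'],.014)) for d in bot.place_of('wrist',t)[:3]])
print(T[:3])
E
```

```text
t: 13.72
eef_pos: [0.4918, 0.3501, 0.0805]
tool_rot: [-0.606, 0.608, -0.363, 0.363]
contact_force: [1.0, -0.6, 0.3]
gripper_width: 1.001
t: 14.55
eef_pos: [0.4916, 0.3526, 0.0806]
tool_rot: [-0.607, 0.607, -0.362, 0.362]
contact_force: [0.2, 1.5, 1.5]
gripper_width: 0.298
stamp [(0.96, array([275.5, 228.6]), array([0.4933, 0.3497, 0.014 ])), (0.64, array([330.5, 112. ]), array([0.4867, 0.4324, 0.014 ])), (0.61, array([149.2, 145.9]), array([0.397 , 0.3606, 0.014 ]))]
stamp_face [(0.84, array([276.2, 227.8]), array([0.4934, 0.3504, 0.014 ])), (0.61, array([153.3, 144.1]), array([0.3989, 0.3628, 0.014 ]))]
[[ 0.476   0.0002  0.8794  0.4916]
 [-0.8794 -0.0001  0.476   0.3526]
 [ 0.0002 -1.      0.0001  0.0806]]
```

```bash
python3 -m crank '[{"linear":[0,-0.02,0],"dr":[0,0,0],"hand":-1},{"linear":[0,-0.05,0],"dr":[0,0,0],"hand":-1},{"linear":[0,-0.085,0],"dr":[0,0,0],"hand":-1},{"linear":[0,-0.12,0],"dr":[0,0,0],"hand":-1},{"linear":[0,-0.12,0],"dr":[0,0,0],"hand":-1},{"linear":[0,-0.12,0],"dr":[0,0,0],"hand":-1},{"linear":[0,-0.12,0],"dr":[0,0,0],"hand":-1}]'
python3 - <<'E'
from h import *
A,o=casef()
for h in(.05,.02): p=o+A@[-.0013,.0082,.0766+h]; print(p); go(p,-A[:,2],A[:,0])
E
```

```text
t: 15.28
eef_pos: [0.4903, 0.352, 0.1993]
tool_rot: [-0.607, 0.608, -0.362, 0.362]
contact_force: [-0.1, 1.0, -2.3]
gripper_width: 0.296
[0.53556328 0.14593396 0.17994974]
linear [0.2027, 0.0195, -0.0583] dr [14.91, 25.01, -3.24]
[0.54331506 0.14637957 0.15097197]
linear [0.206, 0.0485, -0.0512] dr [14.91, 25.01, -3.24]
```

```bash
python3 -m crank '[{"linear":[0.03,0,-0.009],"dr":[2,4,-0.5],"hand":-1},{"linear":[0.06,0,-0.018],"dr":[4,8,-1],"hand":-1},{"linear":[0.09,0,-0.027],"dr":[7,12,-1.6],"hand":-1},{"linear":[0.12,0.005,-0.036],"dr":[10,16,-2.2],"hand":-1},{"linear":[0.15,0.01,-0.045],"dr":[12,20,-2.6],"hand":-1},{"linear":[0.18,0.015,-0.052],"dr":[14.9,25,-3.2],"hand":-1},{"linear":[0.2027,0.0195,-0.0583],"dr":[14.9,25,-3.2],"hand":-1},{"linear":[0.2027,0.0195,-0.0583],"dr":[14.9,25,-3.2],"hand":-1},{"linear":[0.2027,0.0195,-0.0583],"dr":[14.9,25,-3.2],"hand":-1},{"linear":[0.2027,0.0195,-0.0583],"dr":[14.9,25,-3.2],"hand":-1}]'
python3 - <<'E'
from h import *
A,o=casef()
T,ob=tool(); print((A.T@(T[:3,3]-o)).round(4),ob['contact_force'].round(2) if hasattr(ob['contact_force'],'round') else ob['contact_force'])
go(o+A@[-.0013,.0082,.0766+.012],-A[:,2],A[:,0])
E
```

```text
t: 16.12
eef_pos: [0.5358, 0.1466, 0.1799]
tool_rot: [0.577, -0.443, 0.418, -0.544]
contact_force: [0.8, 1.2, -1.3]
gripper_width: 0.299
[-0.0011  0.0089  0.1265] [ 0.75  1.16 -1.34]
linear [0.0007, 0.0379, -0.0002] dr [0.02, 0.02, -0.03]
```

```bash
python3 -m crank '[{"linear":[0.0005,0.012,0],"dr":[0,0,0],"hand":-1},{"linear":[0.0005,0.024,0],"dr":[0,0,0],"hand":-1},{"linear":[0.0005,0.034,0],"dr":[0,0,0],"hand":-1},{"linear":[0.0005,0.038,0],"dr":[0,0,0],"hand":-1},{"linear":[0.0005,0.038,0],"dr":[0,0,0],"hand":-1},{"linear":[0.0005,0.038,0],"dr":[0,0,0],"hand":-1}]'
python3 - <<'E'
from h import *
np.set_printoptions(precision=4,suppress=True)
A,o=casef(); T,ob=tool(); W=cam('wrist',T); im=bot.read_camera('wrist'); raw=im.copy()
print((A.T@(T[:3,3]-o)))
def onc(xy,z):
    C,v=ray(W,xy); C=A.T@(C-o); v=A.T@v; return C+v*(z-C[2])/v[2]
for t,z in(('plaque_spot',.01),('stamp_face',.022),('stamp',.022)): print(t,[(round(d['score'],2),np.array(d['xy']),onc(d['xy'],z)) for d in bot.place_of('wrist',t)[:2]])
def circ(c,r,col):
    a=np.linspace(0,2*np.pi,60); P=np.c_[r*np.cos(a),r*np.sin(a),0*a]+c; cv2.polylines(im,[(proj(W,P@A.T+o)*3-[480,330]).round().astype(int)],True,col,1)
im=cv2.resize(raw,None,fx=3,fy=3,interpolation=cv2.INTER_CUBIC)[330:930,480:1200].copy(); im=cv2.convertScaleAbs(im,alpha=1.5)
circ([-.0013,.0058,.010],.020,(0,255,0)); circ([-.0013,.0058,.022],.014,(0,0,255))
cv2.imwrite('pics/w8.png',im)
E
```

```text
t: 16.62
eef_pos: [0.5464, 0.147, 0.1442]
tool_rot: [0.578, -0.442, 0.418, -0.544]
contact_force: [0.4, 0.0, -1.8]
gripper_width: 0.299
[-0.0001  0.0086  0.0892]
plaque_spot [(0.65, array([272.6, 225.1]), array([-0.0022,  0.0037,  0.01  ]))]
stamp_face [(0.8, array([273.4, 227. ]), array([-0.0016,  0.0066,  0.022 ]))]
stamp [(0.85, array([272. , 230.6]), array([-0.0025,  0.004 ,  0.022 ])), (0.7, array([272.2, 226. ]), array([-0.0024,  0.0073,  0.022 ]))]
```

View pics/w8.png

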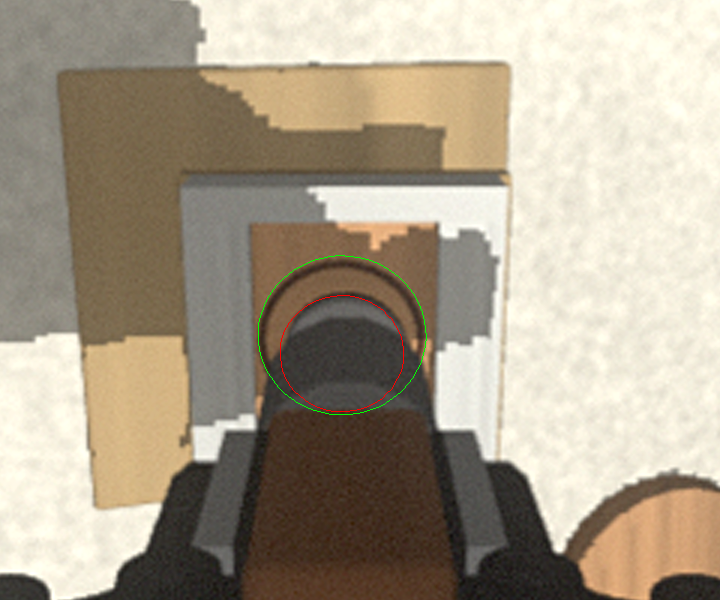

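The ring (top at crop (341,262)) and the foot (centre about x=341) line up to within about 1 mm. I'll shift 0.6 mm and descend.

```bash
cat > st.py <<'E'
from h import *
A,o=casef(); T,ob=tool(); print('case TCP',(A.T@(T[:3,3]-o)).round(4),'F case',(A.T@ob['contact_force']).round(2),'tilt',np.degrees(np.arccos(-T[:3,1]@A[:,2])).round(2),ob['t'])
E
python3 st.py
python3 -m crank '[{"linear":[0.0006,0.003,-0.0006],"dr":[0,0,0],"hand":-1},{"linear":[0.0006,0.006,-0.0006],"dr":[0,0,0],"hand":-1},{"linear":[0.0006,0.009,-0.0006],"dr":[0,0,0],"hand":-1},{"linear":[0.0006,0.010,-0.0006],"dr":[0,0,0],"hand":-1},{"linear":[0.0006,0.010,-0.0006],"dr":[0,0,0],"hand":-1},{"linear":[0.0006,0.010,-0.0006],"dr":[0,0,0],"hand":-1}]'; python3 st.py
python3 -m crank '[{"linear":[0,0.001,0],"dr":[0,0,0],"hand":-1},{"linear":[0,0.002,0],"dr":[0,0,0],"hand":-1},{"linear":[0,0.003,0],"dr":[0,0,0],"hand":-1},{"linear":[0,0.003,0],"dr":[0,0,0],"hand":-1},{"linear":[0,0.003,0],"dr":[0,0,0],"hand":-1}]'; python3 st.py
```

```text
case TCP [0.0004 0.0084 0.0898] F case [ 0.57  0.02 -1.06] tilt 0.19 16.8167
t: 17.32
eef_pos: [0.5485, 0.1458, 0.1344]
tool_rot: [0.577, -0.442, 0.418, -0.545]
contact_force: [-0.2, -0.1, -0.5]
gripper_width: 0.296
case TCP [-0.0006  0.0073  0.0792] F case [-0.34 -0.1  -0.45] tilt 0.11 17.3167
t: 17.73
eef_pos: [0.5494, 0.1461, 0.1318]
tool_rot: [0.578, -0.442, 0.418, -0.545]
contact_force: [-1.7, -0.5, 1.5]
gripper_width: 0.295
case TCP [-0.0004  0.0076  0.0765] F case [-1.23 -0.43  1.89] tilt 0.14 17.7333
```

```bash
python3 -m crank '[{"linear":[0,0.001,0],"dr":[0,0,0],"hand":-1},{"linear":[0,0.002,0],"dr":[0,0,0],"hand":-1},{"linear":[0,0.003,0],"dr":[0,0,0],"hand":-1},{"linear":[0,0.003,0],"dr":[0,0,0],"hand":-1},{"linear":[0,0.003,0],"dr":[0,0,0],"hand":-1}]'; python3 st.py
python3 -m crank '[{"linear":[0,0.001,0],"dr":[0,0,0],"hand":-1},{"linear":[0,0.002,0],"dr":[0,0,0],"hand":-1},{"linear":[0,0.003,0],"dr":[0,0,0],"hand":-1},{"linear":[0,0.003,0],"dr":[0,0,0],"hand":-1},{"linear":[0,0.003,0],"dr":[0,0,0],"hand":-1},{"linear":[0,0.003,0],"dr":[0,0,0],"hand":-1}]'; python3 st.py
```

```text
t: 18.15
eef_pos: [0.5502, 0.1461, 0.1288]
tool_rot: [0.578, -0.442, 0.418, -0.545]
contact_force: [-1.7, -0.1, 5.3]
gripper_width: 0.291
case TCP [-0.0004  0.0075  0.0734] F case [-0.28  0.04  5.56] tilt 0.14 18.15
t: 18.65
eef_pos: [0.551, 0.1462, 0.1259]
tool_rot: [0.578, -0.442, 0.418, -0.545]
contact_force: [-2.9, -0.6, 6.1]
gripper_width: 0.296
case TCP [-0.0004  0.0075  0.0704] F case [-1.21 -0.46  6.68] tilt 0.14 18.65
```

```bash
python3 -m crank '[{"linear":[0,0.0004,0],"dr":[0,0,0],"hand":-1},{"linear":[0,0.0004,0],"dr":[0,0,0],"hand":-1},{"linear":[0,0.0004,0],"dr":[0,0,0],"hand":-1},{"linear":[0,0.0004,0],"dr":[0,0,0],"hand":-1}]'; python3 st.py
python3 - <<'E'
from h import *
np.set_printoptions(precision=4,suppress=True)
A,o=casef(); T,ob=tool()
ims={c:bot.read_camera(c) for c in('wrist','scene')}
for c in ims:
    W=cam(c,T)
    def onc(xy,z):
        C,v=ray(W,xy); C=A.T@(C-o); v=A.T@v; return C+v*(z-C[2])/v[2]
    for t in('plaque_spot','stamp_face'): print(c,t,[(round(d['score'],2),np.array(d['xy']),onc(d['xy'],.01)) for d in bot.place_of(c,t)[:2]])
w=cv2.resize(cv2.convertScaleAbs(ims['wrist'][130:290,180:380],alpha=1.5),(500,400),interpolation=cv2.INTER_CUBIC)
s=cv2.resize(ims['scene'][140:240,260:335],(300,400),interpolation=cv2.INTER_CUBIC)
cv2.imwrite('pics/w9.png',np.hstack([w,s]))
E
python3 st.py
```

```text
t: 18.98
eef_pos: [0.5511, 0.1462, 0.1255]
tool_rot: [0.578, -0.442, 0.418, -0.545]
contact_force: [-3.0, -0.6, 5.9]
gripper_width: 0.298
case TCP [-0.0004  0.0076  0.07  ] F case [-1.37 -0.44  6.44] tilt 0.14 18.9833
wrist plaque_spot []
wrist stamp_face [(0.44, array([270.3, 231.5]), array([-0.0038,  0.0051,  0.01  ]))]
scene plaque_spot [(0.55, array([301.1, 188.8]), array([-0.0074,  0.0102,  0.01  ])), (0.51, array([126.9, 239.8]), array([-0.1978, -0.4171,  0.01  ]))]
scene stamp_face [(0.49, array([301.7, 191. ]), array([0.0009, 0.0051, 0.01  ])), (0.45, array([357.5, 149.6]), array([-0.0168,  0.2367,  0.01  ]))]
case TCP [-0.0004  0.0076  0.07  ] F case [-1.48 -0.38  5.79] tilt 0.15 19.2833
```

View pics/w9.png

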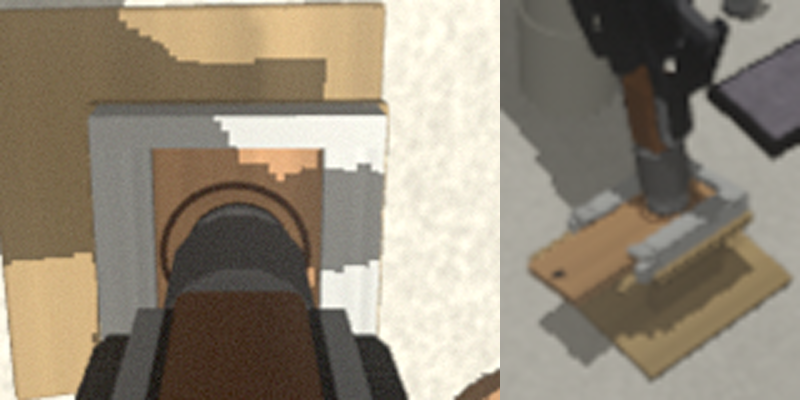

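The foot sits inside the ring: the ring top is at row 184, the foot's edge at row 203, and both are centred at about column 237. The plaque is under the lips against the stop. Handing in.

```bash
python3 -c "
from station import bot
print(bot.hand_in())"; python3 st.py
```

```text
the job is handed in; nothing more can be done
None
the job is handed in; nothing more can be done
```

I slid the plaque ringed end first under the lips until it stalled on the end stop, then let go of it. I then took the brown-handled stamp off the ink pad and handed in at about 19 s while still holding it pressed on the ring.

**Plaque:** It stalled at about 9 N against the stop. After release, the wrist picture showed it flush with the stop and between the rails, with the ring dot within about 1.5 mm of its home position.

**Stamp:**

| Check | Last reading |
|---|---|
| Tool angle from square to the slope | 0.15 degrees |
| Foot pushed in (from arm position) | about 6.6 mm |
| Wrist force, above its reading before contact | about 7 N |
| Offset from the ring's centre (wrist picture) | about 1 mm |

**Checks that disagreed:** The network's point estimates near the end had low scores of 0.4 to 0.55. They differed by several millimetres between cameras, and the wrist camera missed the ring. I judged the centring from the picture's edges and the arm position instead. The force sensor is noisy by about 1 N.

I did not measure the bystanders again at the end. All paths were planned clear of them, and no unexpected contact force appeared.

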